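Set out the colour-test reagents in their stands

TASK

Set out the three dropper bottles for the colour test in the order they are used: first the blue-capped one, then the red, then the yellow, each standing upright on the floor of the ring stand of its own colour. Set them down gently without dropping them, and leave the salt jar, the timer and the other things where they are.

Things in the scene. Friction and masses are not known exactly. Their poses are not given: they have to be found in the camera images.
- bottle_blue: loose white dropper bottle with a blue pointed cap and a blue band, standing upright on the bench, 76 mm tall; round body 26 mm in diameter up to 49 mm (grasp it here), cap about 17 mm in diameter above; about 30 g. Origin: centre of its underside; z up along the bottle.
- stand_blue: blue ring-shaped bottle stand fixed to the bench (it does not move): outer diameter 71 mm at the foot, rim 18 mm above the bench, round well 52 mm in diameter narrowing to 48 mm at the open top, with a flat grey floor 5 mm above the bench. Origin: centre of its underside, on the bench top; z up.
- bottle_red: loose white dropper bottle with a red pointed cap and a red band, standing upright on the bench, 76 mm tall; round body 26 mm in diameter up to 49 mm (grasp it here), cap about 17 mm in diameter above; about 30 g. Origin: centre of its underside; z up along the bottle.
- stand_red: red ring-shaped bottle stand fixed to the bench (it does not move): outer diameter 71 mm at the foot, rim 18 mm above the bench, round well 52 mm in diameter narrowing to 48 mm at the open top, with a flat grey floor 5 mm above the bench. Origin: centre of its underside, on the bench top; z up.
- bottle_yellow: loose white dropper bottle with a yellow pointed cap and a yellow band, standing upright on the bench, 76 mm tall; round body 26 mm in diameter up to 49 mm (grasp it here), cap about 17 mm in diameter above; about 30 g. Origin: centre of its underside; z up along the bottle.
- stand_yellow: yellow ring-shaped bottle stand fixed to the bench (it does not move): outer diameter 71 mm at the foot, rim 18 mm above the bench, round well 52 mm in diameter narrowing to 48 mm at the open top, with a flat grey floor 5 mm above the bench. Origin: centre of its underside, on the bench top; z up.
- jar: bystander: loose closed clear jar of pinkish-white salt with a pale lid (looks white from above), 60 mm in diameter, 80 mm tall, standing on the bench. Origin: centre of its underside; z up.
- timer: bystander: loose white kitchen timer with a grey display, lying flat on the bench, 64 x 69 x 19 mm. Origin: centre of its underside; z up.
There are look-alikes about, which are no part of the job. What is shaped like the bottle_blue but orange or purple is not meant.

How it is judged:
By the outcome, as a careful person would: the job done as asked, in the order asked, and still so for the second after the job is handed in, with the robot touching nothing.
It also fails if it takes over 96 s, if anything falls off the work surface, if the arm or the gripper's body presses on something with over 40 N, if the wrist force passes 120 N, or if a joint passes its speed limit or range.

ROBOT

A 7-joint arm with a two-finger parallel gripper is mounted at the origin on a cart in front of the work surface, level with it; the furniture and walls round the work are solid. World frame = base frame: x ahead of the robot, y to its left, z up, the work surface at z = 0. Lengths are in m, angles in rad, forces in N, time in s.
With the tool pointing down it reaches from about 0.425 to 0.875 m from the base axis. Payload 4.7 kg.
Tool frame: the origin (TCP) lies midway between the tips of the shut fingers; the grasp point (between the pads) lies 19 mm behind it; z points along the fingers, y is the line along which they close (so a half turn about z gives the same grasp; the last joint's range is limited). The gripper opens to 87 mm and grips with 3 to 60 N. Pads are 19 mm wide; open, the fingers measure 117 mm over their backs; the gripper's body (75 mm by 190 mm) begins 51 mm behind the grasp point.
Start: joints at [1.122, 0.321, -0.07, 1.45, 0.023, 1.371, -0.057], TCP at [0.29, -0.582, 0.223] pointing down, gripper open.
Joint ranges: [-2.86, 2.86], [-0.3, 2.09], [-1.38, 1.24], [0.06, 2.45], [-1.56, 4.7], [0.09, 2.05], [-2.69, 2.69]. Speed limits (rad/s): [2.57, 2.57, 3.14, 3.14, 3.14, 3.14, 3.14].

INTERFACE

Orientations are given as a rotation vector (axis times angle).
In Python, from bench import ctrl gives the robot as it stands. The module is installed in compiled form; this text tells all that it offers.
- The arm moves only by the shell command python3 -m handwheel 'ROWS' [FORCE]. ROWS is JSON, a list of rows, each a list of 7 numbers: the finger opening in m, from 0 to 0.087, then the shift along the tool's x, y, z in m, then the turn, a rotation vector about the tool's x, y, z in degrees. A call has 1 to 12 rows; each row shifts and turns the commanded pose from where the row before left it, along the tool's axes as they then stand; what a row does not reach is not made up. A row lasts 1/8 s, in which the tool goes at most 62.5 mm and 10.7 degrees, less where a joint would pass 70% of its speed; a pose out of reach is approached as far as the arm can. A call is refused whole if a number of a shift passes 0.0625 or a number of a turn 10.7, either way. A call with a gripper value outside its range is refused whole. The fingers move at their own pace and stop on an object; FORCE is the grip in N (left out, the last holds). Time passes only in rows, so rows that do not move let the fingers close. It gives the time, the measured TCP pose, the force, the opening and the grip force at its end, in the units of the state.
- ctrl.get_state(): the state, without advancing time (a new reading comes with each control period).
- ctrl.get_image(name): name is "scene" or "side" or "wrist"; returns (picture, depth): 400x640x3 uint8, blue, green, red; 400x640 float32, m along the optical axis (not along the pixel's ray), 0 where there is no reading.
- ctrl.camera_info(name): a dict with "intrinsics" (3x3 intrinsics, pixels), "D" ([k1, k2, p1, p2, k3] as OpenCV has them; the pictures are not rectified), "R" (3x3) and "t" (3): a world point X has camera coordinates R X + t. Camera axes: x right, y down, z forward; pixel columns grow to the right and rows downward; lengths in m; the calibration is good to about 2 mm. A picture is of the moment at which its call begins: read the wrist's pose just before it. camera_info takes no time and is no camera call; for the wrist camera it gives the pose at the moment of the call.
- ctrl.close_job(): hands the job in; it is judged then, once.
The state is a dict: "time": time; "joint_positions": joint angles; "qd": joint speeds; "joint_torque": joint torques, N m; "position": TCP position; "tool_rot": TCP orientation; "ft_force": force on the tool from outside, world axes, zero at the start; "torque": the same for the moment, N m; "grip_width": opening from 0.0 (shut) to 1.0 (fully open); "grip_force": force on a finger pad.
Only numpy, scipy, OpenCV 4.12 (cv2) and the standard library are available. Lean on these libraries where they do the work, as an engineer would, in place of code of your own. Each camera call takes 0.05 s, during which the arm holds its last target. There are 200 camera calls.

## Working session

There is one attempt and no reset: what is moved stays moved. The work goes in short steps, Python scripts to look and compute and a shell command to move; the robot and the scene stay as the last step left them, time stands still between calls to the robot, and variables do not carry over. Pictures are saved under pics/ and viewed, at most 14 in all, crops included, and the job is handed in when it is done.

```bash
mkdir -p pics
python3 - <<'E'
from bench import ctrl
import cv2,numpy as np
s=ctrl.get_state();print({k:np.round(v,3).tolist() for k,v in s.items()})
for n in("scene","side"):
    p,d=ctrl.get_image(n);cv2.imwrite(f"pics/{n}0.png",p);np.save(f"{n}_d.npy",d);i=ctrl.camera_info(n);print(n,np.round(i["intrinsics"],1).tolist(),i["D"],np.round(i["R"],3).tolist(),np.round(i["t"],3))
E
```

```text
{'time': 0.0, 'joint_positions': [1.122, 0.322, -0.07, 1.452, 0.023, 1.371, -0.057], 'qd': [0.001, 0.001, -0.002, -0.001, 0.001, 0.001, -0.001], 'joint_torque': [0.0, -49.129, -0.403, -31.252, -0.064, 0.044, 0.0], 'position': [0.29, -0.581, 0.221], 'tool_rot': [-3.056, -0.72, 0.001], 'ft_force': [0.159, 0.053, -0.42], 'torque': [0.039, 0.058, -0.018], 'grip_force': 0.0, 'grip_width': 0.999}
scene [[514.6, 0.0, 321.9], [0.0, 514.6, 201.9], [0.0, 0.0, 1.0]] [-0.06427991  0.          0.          0.          0.        ] [[0.644, -0.764, 0.025], [-0.406, -0.37, -0.836], [0.648, 0.528, -0.548]] [-0.342  0.223  1.003]
side [[396.4, 0.0, 315.4], [0.0, 396.4, 201.2], [0.0, 0.0, 1.0]] [-0.07455524  0.          0.          0.          0.        ] [[-0.82, -0.573, 0.012], [-0.22, 0.295, -0.93], [0.529, -0.765, -0.368]] [0.404 0.169 0.715]
```

View pics/scene0.png

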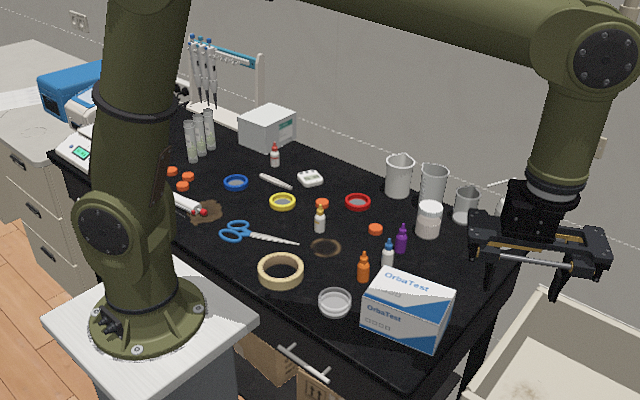

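View pics/side0.png

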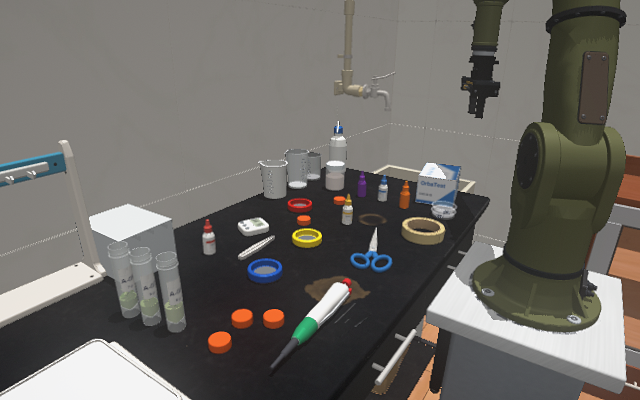

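The scene picture shows the bottles at blue (388,255), red (275,156) and yellow (320,218), and the stands at blue (236,183), yellow (283,201) and red (358,202). Three shapes sit near the blue bottle: orange (363,267), purple (402,239) and the blue-capped white one (388,255). Only the last fits the description. In the side view the bottles are at blue (383,189), red (209,238) and yellow (347,210).

```bash
cat > h.py <<'E'
import numpy as np,cv2
from bench import ctrl
def ray(ci,uv):
    u=cv2.undistortPoints(np.array([[uv]],float),ci["intrinsics"],np.array(ci["D"]))[0,0]
    R=np.array(ci["R"]);return -R.T@np.array(ci["t"]),R.T@np.array([u[0],u[1],1])
def plane(ci,uv,z):
    o,d=ray(ci,uv);return o+d*(z-o[2])/d[2]
def tri(a,b):
    (o1,d1),(o2,d2)=a,b
    s=np.linalg.lstsq(np.c_[d1,-d2],o2-o1,rcond=None)[0]
    p,q=o1+s[0]*d1,o2+s[1]*d2;return (p+q)/2,np.linalg.norm(p-q)
HUE={"blue":[(95,125)],"red":[(0,5),(174,180)],"yellow":[(20,35)]}
def mask(img,col):
    h=cv2.cvtColor(img,cv2.COLOR_BGR2HSV)
    return sum(cv2.inRange(h,(a,110,60),(b,255,255)) for a,b in HUE[col])
def blobs(img,col,amin=12):
    n,l,s,c=cv2.connectedComponentsWithStats(mask(img,col))
    return [(s[i].tolist(),c[i].round(1).tolist(),l==i) for i in range(1,n) if s[i][4]>=amin]
E
python3 - <<'E'
from h import *
ims={n:cv2.imread(f"pics/{n}0.png") for n in("scene","side")}
R={"scene":(160,130,440,290),"side":(180,165,440,300)}
for n,im in ims.items():
    ci=ctrl.camera_info(n);d=np.load(f"{n}_d.npy");x0,y0,x1,y1=R[n]
    for c in HUE:
        for s,ce,m in blobs(im,c):
            if x0<ce[0]<x1 and y0<ce[1]<y1:
                e=''
                if s[4]>120:
                    h=cv2.convexHull(np.argwhere(m)[:,::-1].astype(np.int32))
                    el=cv2.fitEllipse(h); e=(np.round(el[0],1),plane(ci,el[0],.012).round(4))
                print(n,c,s,ce,e)
a=cv2.resize(ims["scene"][200:300,330:430],None,fx=4,fy=4);b=cv2.resize(ims["side"][170:270,190:290],None,fx=4,fy=4)
cv2.imwrite("pics/c1.png",np.hstack([a,b]))
E
```

```text
scene blue [223, 174, 26, 18, 305] [235.4, 182.3] (array([235.4, 182.3]), array([0.4434, 0.2367, 0.012 ]))
scene blue [218, 220, 34, 23, 451] [235.2, 230.8] (array([235. , 230.8]), array([0.2927, 0.0703, 0.012 ]))
scene blue [385, 238, 8, 12, 69] [388.4, 244.3] 
scene red [272, 143, 6, 8, 33] [274.2, 147.2] 
scene red [344, 193, 27, 19, 339] [357.2, 201.8] (array([357.1, 201.6]), array([ 0.5913, -0.0692,  0.012 ]))
scene red [200, 208, 8, 8, 44] [203.3, 211.7] 
scene red [191, 210, 4, 5, 15] [192.9, 211.8] 
scene yellow [269, 192, 27, 20, 354] [282.1, 201.4] (array([282. , 201.3]), array([0.4605, 0.0763, 0.012 ]))
scene yellow [316, 204, 8, 11, 57] [319.5, 210.1] 
side blue [381, 175, 6, 9, 41] [383.7, 179.7] 
side blue [416, 200, 16, 4, 31] [423.7, 201.2] 
side blue [350, 251, 42, 22, 505] [371.0, 260.7] (array([371.4, 261.1]), array([0.2921, 0.0912, 0.012 ]))
side blue [247, 258, 36, 25, 607] [264.3, 270.1] (array([264.4, 270.1]), array([0.4429, 0.2433, 0.012 ]))
side red [287, 198, 25, 15, 295] [299.2, 204.8] (array([299.4, 204.7]), array([ 0.5903, -0.0631,  0.012 ]))
side red [204, 219, 8, 14, 80] [207.3, 226.4] 
side red [342, 278, 10, 9, 55] [346.9, 281.6] 
side red [349, 288, 3, 7, 16] [350.1, 290.3] 
side yellow [345, 194, 7, 11, 54] [347.9, 200.1] 
side yellow [343, 212, 10, 2, 13] [347.2, 212.7] 
side yellow [292, 228, 30, 20, 454] [306.5, 237.5] (array([306.4, 237.5]), array([0.4597, 0.0835, 0.012 ]))
```

View pics/c1.png

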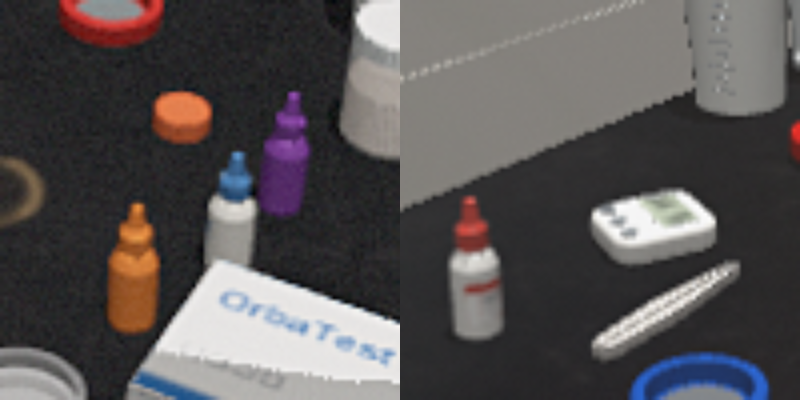

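The crop confirms it: the white body with the blue cap stands between the orange and purple look-alikes, just behind the carton. On the right is the white bottle with the red cap.

Run:
```python
from h import *
ci={n:ctrl.camera_info(n) for n in("scene","side")}
HUE.update(orange=[(6,18)],purple=[(126,160)])
P={"st_blue":((235.4,182.3),(264.4,270.1)),"st_red":((357.1,201.6),(299.4,204.7)),"st_yel":((282,201.3),(306.4,237.5)),
"b_blue":((388.4,244.3),(383.7,179.7)),"b_red":((274.2,147.2),(207.3,226.4)),"b_yel":((319.5,210.1),(347.9,200.1))}
for k,(a,b) in P.items(): print(k,tri(ray(ci["scene"],a),ray(ci["side"],b)),)
for n in ci:
    print(n,-np.array(ci[n]["R"]).T@ci[n]["t"]);im=cv2.imread(f"pics/{n}0.png")
    for c in("orange","purple"):
        for s,ce,m in blobs(im,c,60): 
            if ce[0]>280 and ce[1]>160:print(n,c,s,ce, plane(ci[n],(ce[0],s[1]+s[3]-2),0).round(3))
# depth-based height map of scene camera
d=np.load("scene_d.npy");K=ci["scene"]["intrinsics"];v,u=np.mgrid[0:400,0:640]
un=cv2.undistortPoints(np.c_[u.ravel(),v.ravel()].astype(float)[:,None],K,np.array(ci["scene"]["D"]))[:,0]
C=np.c_[un,np.ones(len(un))]*d.reshape(-1,1);W=(C-ci["scene"]["t"])@np.array(ci["scene"]["R"])
W=W.reshape(400,640,3);np.save("W.npy",W)
def box(n,a,b,c,e,z=.01):
    w=W[b:e,a:c].reshape(-1,3);w=w[(w[:,2]>z)&(w[:,0]>.2)];print(n,w.min(0).round(3),w.max(0).round(3))
box("carton",365,285,450,345);box("carton top",385,270,450,300,.06);box("whitebox",240,108,295,150);box("jar",418,203,441,236);box("timer",297,170,323,188);box("beaker",386,155,412,195);box("tubes",183,110,215,160)
```

```text
st_blue (array([0.4459514 , 0.2400535 , 0.00931832]), np.float64(0.00012876248815254227))
st_red (array([ 0.59364426, -0.06744407,  0.00991292]), np.float64(0.0003250208165452121))
st_yel (array([0.46307363, 0.07905588, 0.00933081]), np.float64(0.0005005953038134987))
b_blue (array([ 0.44053792, -0.26344155,  0.05993902]), np.float64(8.591366392377452e-05))
b_red (array([0.60150725, 0.24174546, 0.05884201]), np.float64(0.0012751328440920454))
b_yel (array([ 0.44202675, -0.06585238,  0.05905878]), np.float64(0.0006298183400862485))
scene [-0.3391725  -0.70887073  0.74537931]
scene orange [315, 198, 14, 12, 120] [321.9, 202.6] [ 0.52  -0.009  0.   ]
scene orange [368, 223, 15, 13, 166] [374.9, 228.8] [ 0.521 -0.177  0.   ]
scene orange [357, 251, 13, 33, 335] [363.0, 268.4] [ 0.362 -0.258 -0.   ]
scene purple [395, 223, 13, 31, 278] [400.9, 239.9] [ 0.504 -0.263  0.   ]
side [-0.00985836  0.72845658  0.415758  ]
side orange [614, 155, 26, 53, 935] [629.9, 183.2] [-0.19  -0.666  0.   ]
side orange [399, 180, 11, 29, 229] [404.4, 196.1] [ 0.364 -0.247  0.   ]
side orange [333, 196, 13, 9
[... 356 characters left out ...]
19, 17, 24, 261] [429.8, 332.3] [ 0.115  0.236 -0.   ]
side orange [407, 355, 34, 45, 597] [424.5, 385.6] [0.082 0.344 0.   ]
side orange [626, 364, 14, 23, 161] [633.5, 375.4] [-0.157  0.166  0.   ]
side orange [578, 383, 62, 17, 523] [611.1, 394.7] [-0.129  0.21   0.   ]
side purple [358, 171, 8, 26, 165] [361.6, 185.5] [ 0.506 -0.259  0.   ]
carton [ 0.254 -0.474  0.01 ] [ 0.383 -0.32   0.085]
carton top [ 0.274 -0.454  0.077] [ 0.383 -0.318  0.085]
whitebox [0.59  0.235 0.01 ] [0.779 0.588 0.104]
jar [ 0.576 -0.299  0.011] [ 0.694 -0.192  0.084]
timer [0.564 0.067 0.01 ] [0.635 0.141 0.022]
beaker [ 0.677 -0.148  0.011] [ 0.777 -0.031  0.1  ]
tubes [0.436 0.42  0.01 ] [0.723 0.712 0.129]
```

```bash
python3 - <<'E'
import numpy as np
W=np.load("W.npy").reshape(-1,3)
for n,c in dict(bb=(.4405,-.2634),br=(.6015,.2417),by=(.442,-.066),sb=(.446,.240),sr=(.5936,-.0674),sy=(.463,.079)).items():
    m=(abs(W[:,0]-c[0])<.06)&(abs(W[:,1]-c[1])<.12)&(W[:,2]>.02)&(W[:,2]<.3)&(np.hypot(W[:,0]-c[0],W[:,1]-c[1])>.025)
    w=W[m];print(n,len(w), [x.round(3).tolist() for x in w[np.argsort(np.hypot(*(w[:,:2]-c).T))[::max(1,len(w)//8)]]])
E
python3 -m handwheel '[[0.087,0,0,0,0,0,8.8],[0.087,0,0,0,0,0,8.8],[0.087,0,0,0,0,0,8.8],[0.06,0,0,0,0,0,0],[0.06,0,0,0,0,0,0]]' 10
```

```text
bb 99 [[0.492, -0.254, 0.023], [0.493, -0.251, 0.02], [0.496, -0.268, 0.022], [0.496, -0.256, 0.028], [0.498, -0.261, 0.063], [0.497, -0.249, 0.035], [0.498, -0.252, 0.05], [0.5, -0.266, 0.042], [0.499, -0.247, 0.042]]
br 545 [[0.625, 0.302, 0.085], [0.64, 0.306, 0.076], [0.647, 0.305, 0.057], [0.654, 0.306, 0.081], [0.625, 0.326, 0.038], [0.628, 0.333, 0.037], [0.628, 0.343, 0.088], [0.629, 0.353, 0.037], [0.656, 0.36, 0.093]]
by 1 [[0.474, 0.05, 0.021]]
sb 8 [[0.475, 0.24, 0.02], [0.473, 0.25, 0.02], [0.466, 0.218, 0.02], [0.477, 0.238, 0.02], [0.467, 0.216, 0.02], [0.422, 0.218, 0.021], [0.414, 0.225, 0.021], [0.428, 0.205, 0.02]]
sr 17 [[0.6, -0.042, 0.02], [0.617, -0.056, 0.021], [0.606, -0.044, 0.021], [0.617, -0.081, 0.022], [0.621, -0.076, 0.022], [0.597, -0.096, 0.02], [0.607, -0.095, 0.021], [0.562, -0.074, 0.021], [0.563, -0.086, 0.02]]
sy 14 [[0.489, 0.078, 0.021], [0.473, 0.103, 0.02], [0.487, 0.066, 0.02], [0.47, 0.107, 0.02], [0.447, 0.103, 0.02], [0.485, 0.061, 0.02], [0.434, 0.075, 0.02], [0.442, 0.058, 0.021], [0.437, 0.064, 0.021], [0.474, 0.05, 0.021], [0.435, 0.065, 0.021], [0.437, 0.1, 0.02], [0.43, 0.071, 0.021], [0.431, 0.059, 0.023]]
time: 0.72
position: [0.2902, -0.5815, 0.2223]
tool_rot: [-3.141, -0.007, 0.0]
ft_force: [-0.5, -1.1, 0.5]
grip_width: 0.85
grip_force: 0.0
```

```bash
python3 -m handwheel '[[0.056,0.019,-0.04,0,0,0,0],[0.056,0.019,-0.04,0,0,0,0],[0.056,0.019,-0.04,0,0,0,0],[0.056,0.019,-0.04,0,0,0,0],[0.056,0.019,-0.04,0,0,0,0],[0.056,0.019,-0.04,0,0,0,0],[0.056,0.019,-0.04,0,0,0,0],[0.056,0.017,-0.038,0,0,0,0],[0.056,0,0,0,0,0,0]]'
python3 - <<'E'
from h import *
ci=ctrl.camera_info("wrist");p,d=ctrl.get_image("wrist");cv2.imwrite("pics/w1.png",p)
for c in HUE:
    for s,ce,m in blobs(p,c): print(c,s,ce,plane(ci,ce,.06).round(4),plane(ci,ce,.012).round(4))
E
```

```text
time: 1.85
position: [0.4414, -0.2595, 0.2229]
tool_rot: [-3.141, -0.017, -0.001]
ft_force: [-1.1, -1.2, 0.1]
grip_width: 0.642
grip_force: 0.0
blue [315, 177, 14, 16, 170] [321.6, 184.8] [ 0.443  -0.2633  0.06  ] [ 0.432  -0.2641  0.012 ]
blue [444, 216, 10, 3, 17] [448.4, 217.0] [ 0.4053 -0.4153  0.06  ] [ 0.3888 -0.4386  0.012 ]
blue [432, 218, 10, 3, 19] [436.5, 219.1] [ 0.4025 -0.4014  0.06  ] [ 0.3856 -0.4225  0.012 ]
blue [410, 220, 21, 5, 39] [420.0, 222.0] [ 0.3986 -0.3819  0.06  ] [ 0.3811 -0.4002  0.012 ]
blue [381, 224, 28, 11, 103] [391.3, 228.7] [ 0.3897 -0.3481  0.06  ] [ 0.3709 -0.3614  0.012 ]
blue [474, 226, 13, 8, 44] [479.1, 229.7] [ 0.3894 -0.455   0.06  ] [ 0.3706 -0.4841  0.012 ]
blue [352, 232, 13, 17, 167] [358.6, 239.4] [ 0.3754 -0.3094  0.06  ] [ 0.3544 -0.3169  0.012 ]
blue [92, 249, 11, 10, 37] [96.8, 254.0] [0.3516 0.0159 0.06  ] [0.3271 0.0565 0.012 ]
red [127, 15, 62, 65, 1977] [156.0, 46.4] [ 0.5868 -0.0913  0.06  ] [ 0.5971 -0.0666  0.012 ]
yellow [31, 131, 61, 54, 1754] [60.2, 157.1] [0.4722 0.0344 0.06  ] [0.4656 0.0777 0.012 ]
yellow [141, 174, 22, 16, 259] [152.0, 181.7] [ 0.4446 -0.0673  0.06  ] [ 0.4339 -0.0391  0.012 ]
yellow [200, 247, 21, 51, 480] [208.1, 272.6] [ 0.3278 -0.1216  0.06  ] [ 0.2998 -0.1014  0.012 ]
yellow [416, 248, 20, 50, 439] [427.7, 273.0] [ 0.3303 -0.3992  0.06  ] [ 0.3026 -0.42    0.012 ]
yellow [233, 307, 321, 18, 4010] [402.4, 316.8] [ 0.2648 -0.3731  0.06  ] [ 0.2275 -0.3901  0.012 ]
```

View pics/w1.png

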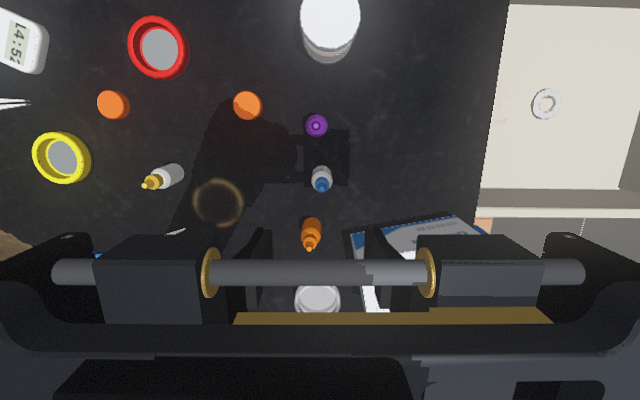

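The wrist view shows the blue cap at (322,185), with purple above it at (316,125) and orange below at (311,235). It agrees with the triangulation to within 3 mm, so I'll descend.

```bash
python3 -m handwheel '[[0.056,0,0.004,0.04,0,0,0],[0.056,0,0,0.04,0,0,0],[0.056,0,0,0.04,0,0,0],[0.056,0,0,0.035,0,0,0],[0.056,0,0,0.025,0,0,0],[0.056,0,0,0.015,0,0,0],[0.056,0,0,0.01,0,0,0],[0.056,0,0,0,0,0,0],[0.056,0,0,0,0,0,0]]'
```

```text
time: 3.02
position: [0.4402, -0.2679, 0.0184]
tool_rot: [3.141, 0.003, 0.002]
ft_force: [0.7, -0.3, 1.1]
grip_width: 0.646
grip_force: 0.0
```

```bash
python3 -m handwheel '[[0.015,0,-0.003,0,0,0,0],[0.015,0,0,0,0,0,0],[0.015,0,0,0,0,0,0],[0.015,0,0,0,0,0,0],[0.015,0,0,0,0,0,0],[0.015,0,0,0,0,0,0]]' 12
python3 -m handwheel '[[0.015,0,0,-0.02,0,0,0],[0.015,0,0,-0.04,0,0,0],[0.015,0,0,-0.04,0,0,0],[0.015,0,0,-0.03,0,0,0],[0.015,0,0,0,0,0,0]]'
```

```text
time: 3.78
position: [0.4396, -0.2644, 0.0176]
tool_rot: [3.141, 0.003, 0.0]
ft_force: [-0.2, 0.3, 1.0]
grip_width: 0.285
grip_force: 12.0
time: 4.4
position: [0.4411, -0.2653, 0.1501]
tool_rot: [3.139, 0.003, 0.007]
ft_force: [0.2, -0.2, -1.2]
grip_width: 0.282
grip_force: 12.0
```

```bash
python3 -m handwheel '[[0.015,0.005,-0.03,0,0,0,0],[0.015,0,-0.04,0,0,0,0],[0.015,0,-0.05,0,0,0,0],[0.015,0,-0.05,0,0,0,0],[0.015,0,-0.05,0,0,0,0],[0.015,0,-0.05,0,0,0,0],[0.015,0,-0.05,0,0,0,0],[0.015,0,-0.05,0,0,0,0],[0.015,0,-0.05,0,0,0,0],[0.015,0,-0.045,0,0,0,0],[0.015,0,-0.025,0,0,0,0],[0.015,0,-0.014,0,0,0,0]]'
python3 -m handwheel '[[0.015,0,0,0,0,0,0],[0.015,0,0,0,0,0,0]]'
python3 - <<'E'
from h import *
ci=ctrl.camera_info("wrist");p,d=ctrl.get_image("wrist");cv2.imwrite("pics/w2.png",p)
for c in HUE:
    for s,ce,m in blobs(p,c,100): print(c,s,ce,plane(ci,ce,.06).round(4),plane(ci,ce,.012).round(4))
E
```

```text
time: 5.9
position: [0.4424, 0.2407, 0.1463]
tool_rot: [3.141, 0.006, -0.003]
ft_force: [0.3, -0.2, -0.4]
grip_width: 0.281
grip_force: 12.0
time: 6.15
position: [0.4436, 0.2381, 0.147]
tool_rot: [3.14, 0.001, -0.001]
ft_force: [0.8, 0.3, 0.2]
grip_width: 0.284
grip_force: 12.0
blue [284, 156, 66, 62, 1756] [316.1, 186.2] [0.4611 0.24   0.06  ] [0.4498 0.2402 0.012 ]
blue [302, 286, 32, 21, 383] [317.5, 293.7] [0.352  0.2387 0.06  ] [0.3196 0.2387 0.012 ]
red [303, 0, 21, 20, 350] [312.8, 8.2] [0.5999 0.2423 0.06  ] [0.6154 0.243  0.012 ]
red [597, 0, 43, 76, 1762] [616.7, 41.5] [0.5792 0.0014 0.06  ] [ 0.5907 -0.0445  0.012 ]
yellow [435, 140, 70, 65, 2249] [471.0, 171.7] [0.4742 0.1041 0.06  ] [0.4655 0.078  0.012 ]
yellow [627, 194, 13, 18, 180] [634.1, 202.4] [ 0.4461 -0.0524  0.06  ] [ 0.4319 -0.1086  0.012 ]
yellow [257, 248, 12, 50, 312] [261.0, 272.8] [0.3752 0.2934 0.06  ] [0.3473 0.3039 0.012 ]
yellow [368, 248, 12, 50, 308] [374.8, 272.5] [0.3754 0.1833 0.06  ] [0.3476 0.1726 0.012 ]
yellow [172, 308, 321, 17, 4302] [341.1, 317.1] [0.3246 0.2148 0.06  ] [0.287  0.2101 0.012 ]
```

View pics/w2.png

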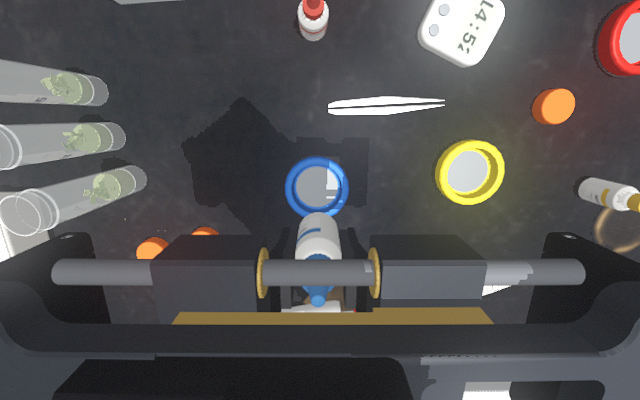

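The bottle hangs upright in the gripper at about (318,255), and the blue stand is centred at (317,187), about 4 mm ahead in x.

```bash
python3 -m handwheel '[[0.015,0.004,-0.001,0.03,0,0,0],[0.015,0,0,0.03,0,0,0],[0.015,0,0,0.025,0,0,0],[0.015,0,0,0.015,0,0,0],[0.015,0,0,0.01,0,0,0],[0.015,0,0,0.006,0,0,0],[0.015,0,0,0.004,0,0,0],[0.015,0,0,0,0,0,0],[0.015,0,0,0,0,0,0]]'
```

```text
time: 7.32
position: [0.4478, 0.2409, 0.0279]
tool_rot: [-3.141, -0.003, -0.001]
ft_force: [0.1, -0.0, 0.5]
grip_width: 0.282
grip_force: 12.0
```

```bash
python3 -m handwheel '[[0.015,0,0,0.002,0,0,0],[0.015,0,0,0.001,0,0,0],[0.015,0,0,0,0,0,0],[0.015,0,0,0,0,0,0]]'; python3 -m handwheel '[[0.015,0,0,0.001,0,0,0],[0.015,0,0,0,0,0,0],[0.015,0,0,0,0,0,0]]';python3 -m handwheel '[[0.015,0,0,0.001,0,0,0],[0.015,0,0,0,0,0,0],[0.015,0,0,0,0,0,0]]'
```

```text
time: 7.82
position: [0.4475, 0.2407, 0.0245]
tool_rot: [3.141, 0.003, 0.0]
ft_force: [0.7, -1.1, -0.7]
grip_width: 0.284
grip_force: 12.0
time: 8.2
position: [0.4475, 0.2406, 0.0235]
tool_rot: [3.141, 0.003, -0.0]
ft_force: [-0.2, 0.7, 0.4]
grip_width: 0.284
grip_force: 12.0
time: 8.57
position: [0.4476, 0.2407, 0.0227]
tool_rot: [3.142, 0.003, 0.0]
ft_force: [-0.3, -0.7, 1.6]
grip_width: 0.281
grip_force: 12.0
```

```bash
python3 -m handwheel '[[0.015,0,0,0.001,0,0,0],[0.015,0,0,0,0,0,0],[0.015,0,0,0,0,0,0]]'
```

```text
time: 8.95
position: [0.4478, 0.2408, 0.0225]
tool_rot: [3.141, 0.003, 0.001]
ft_force: [-3.3, -0.8, 9.4]
grip_width: 0.285
grip_force: 12.0
```

Contact at TCP z 0.0225, as expected. Releasing.

```bash
python3 -m handwheel '[[0.03,0,0,-0.0005,0,0,0],[0.035,0,0,0,0,0,0],[0.05,0,0,0,0,0,0],[0.05,0,0,0,0,0,0],[0.05,0,0,-0.01,0,0,0],[0.05,0,0,-0.03,0,0,0],[0.05,0,0,-0.04,0,0,0],[0.05,0,0,-0.05,0,0,0],[0.05,0,0,0,0,0,0]]'
python3 - <<'E'
from h import *
I=[]
for n,(a,b) in dict(scene=(200,130),side=(210,190)).items():
    p,d=ctrl.get_image(n);I.append(cv2.resize(p[b:b+100,a:a+100],None,fx=4,fy=4))
    for c in HUE:
        for s,ce,m in blobs(p,c): 
            if 150<ce[0]<460 and 130<ce[1]<300:print(n,c,s,ce)
cv2.imwrite("pics/c2.png",np.hstack(I))
E
```

```text
time: 10.07
position: [0.4502, 0.2424, 0.1567]
tool_rot: [-3.139, -0.003, -0.013]
ft_force: [1.6, -0.1, -0.1]
grip_width: 0.574
grip_force: 0.0
scene blue [232, 159, 7, 10, 45] [234.6, 164.5]
scene blue [223, 175, 25, 17, 234] [235.2, 183.8]
scene blue [218, 220, 34, 23, 448] [235.3, 230.8]
scene red [272, 143, 6, 8, 32] [274.3, 147.3]
scene red [344, 193, 27, 19, 340] [357.3, 201.8]
scene red [200, 208, 8, 8, 46] [203.4, 211.6]
scene red [191, 210, 4, 5, 15] [192.9, 211.8]
scene yellow [269, 192, 27, 20, 354] [282.0, 201.4]
scene yellow [316, 204, 8, 12, 54] [319.6, 210.0]
side blue [440, 164, 20, 16, 94] [452.2, 168.9]
side blue [439, 190, 16, 13, 95] [448.2, 197.1]
side blue [416, 200, 16, 4, 31] [423.7, 201.2]
side blue [258, 236, 9, 16, 89] [261.9, 245.1]
side blue [350, 251, 42, 22, 507] [371.0, 260.8]
side blue [247, 258, 36, 25, 486] [264.9, 272.0]
side red [287, 198, 25, 15, 297] [299.2, 204.8]
side red [204, 219, 8, 14, 81] [207.3, 226.4]
side red [206, 240, 9, 3, 12] [210.3, 241.3]
side red [341, 278, 11, 9, 58] [346.8, 281.7]
side red [349, 288, 3, 7, 17] [350.1, 290.5]
side yellow [243, 145, 35, 15, 115] [259.6, 151.7]
side yellow [243, 162, 8, 9, 25] [247.5, 165.5]
side yellow [345, 194, 7, 11, 53] [348.0, 200.2]
side yellow [343, 212, 10, 2, 13] [347.2, 212.7]
side yellow [292, 228, 30, 20, 453] [306.4, 237.5]
```

View pics/c2.png

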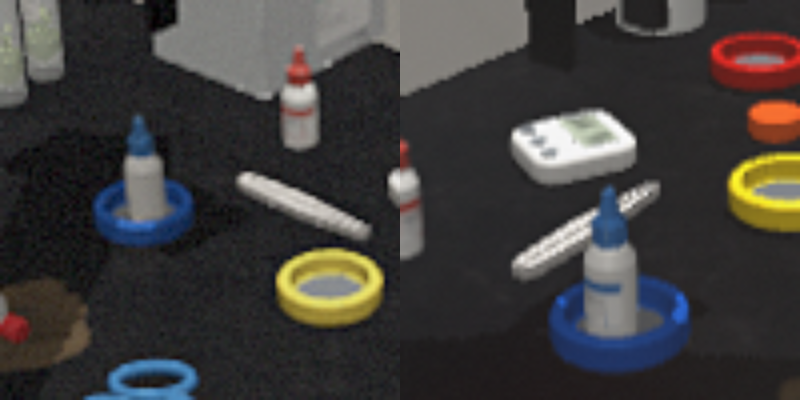

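Blue stands upright inside its stand. Next is red: move over it, then quarter-turn so the gripper's body clears the white box.

```bash
python3 -m handwheel '[[0.056,0.03,0,0,0,0,0],[0.056,0.05,0,0,0,0,0],[0.056,0.05,0,0,0,0,0],[0.056,0.021,0,0,0,0,0],[0.056,0,0,0,0,0,0],[0.056,0,0,0,0,0,0]]'; python3 -c "
from bench import ctrl;print(ctrl.get_state()['joint_positions'])"
```

```text
time: 10.92
position: [0.5967, 0.2414, 0.1509]
tool_rot: [3.141, 0.005, -0.004]
ft_force: [-0.1, 0.7, -0.4]
grip_width: 0.644
grip_force: 0.0
[ 0.12670896  0.44367452 -0.72224182  1.53675203  0.29993084  1.27777658
 -2.20257347]
```

```bash
python3 -m handwheel '[[0.056,0,0,0,0,0,10],[0.056,0,0,0,0,0,0]]'; python3 -c "
from bench import ctrl;print(ctrl.get_state()['joint_positions'])"
```

```text
time: 11.18
position: [0.5973, 0.2413, 0.1522]
tool_rot: [3.129, -0.266, 0.0]
ft_force: [-0.4, 0.5, 0.2]
grip_width: 0.642
grip_force: 0.0
[ 0.1047103   0.43344064 -0.6908032   1.53713372  0.28442647  1.27402729
 -2.36465481]
```

```bash
python3 -m handwheel '[[0.056,0,0,0,0,0,-10],[0.056,0,0,0,0,0,-10],[0.056,0,0,0,0,0,-10],[0.056,0,0,0,0,0,-10],[0.056,0,0,0,0,0,-10],[0.056,0,0,0,0,0,-10],[0.056,0,0,0,0,0,-10],[0.056,0,0,0,0,0,-10],[0.056,0,0,0,0,0,-10],[0.056,0,0,0,0,0,-10],[0.056,0,0,0,0,0,0],[0.056,0,0,0,0,0,0]]'
python3 - <<'E'
from h import *
from scipy.spatial.transform import Rotation as Ro
s=ctrl.get_state();print(s['joint_positions'].__str__(),Ro.from_rotvec(s["tool_rot"]).as_matrix().round(3))
ci=ctrl.camera_info("wrist");p,d=ctrl.get_image("wrist");cv2.imwrite("pics/w3.png",p)
for c in HUE:
    for q,ce,m in blobs(p,c,100): print(c,q,ce,plane(ci,ce,.06).round(4),plane(ci,ce,.012).round(4))
E
```

```text
time: 12.68
position: [0.5982, 0.241, 0.1521]
tool_rot: [2.22, 2.222, -0.0]
ft_force: [0.1, 0.1, 0.1]
grip_width: 0.645
grip_force: 0.0
[ 0.31331264  0.54921482 -1.01360337  1.52845875  0.47435482  1.32886127
 -0.74822278] [[-0.001  1.     0.   ]
 [ 1.     0.001 -0.   ]
 [-0.     0.    -1.   ]]
blue [139, 159, 73, 63, 2144] [174.8, 190.3] [0.4696 0.2521 0.06  ] [0.445 0.24  0.012]
red [314, 190, 17, 20, 286] [321.9, 199.7] [0.6035 0.2433 0.06  ] [0.6042 0.2296 0.012 ]
red [40, 227, 21, 15, 197] [49.4, 233.5] [0.3419 0.2093 0.06  ] [0.2932 0.1891 0.012 ]
yellow [201, 248, 20, 50, 468] [207.9, 273.4] [0.491  0.1673 0.06  ] [0.4705 0.1392 0.012 ]
yellow [416, 248, 20, 50, 473] [427.9, 272.9] [0.7088 0.168  0.06  ] [0.7294 0.1401 0.012 ]
yellow [233, 307, 320, 18, 4073] [403.2, 317.0] [0.6886 0.1166 0.06  ] [0.7055 0.0789 0.012 ]
```

View pics/w3.png

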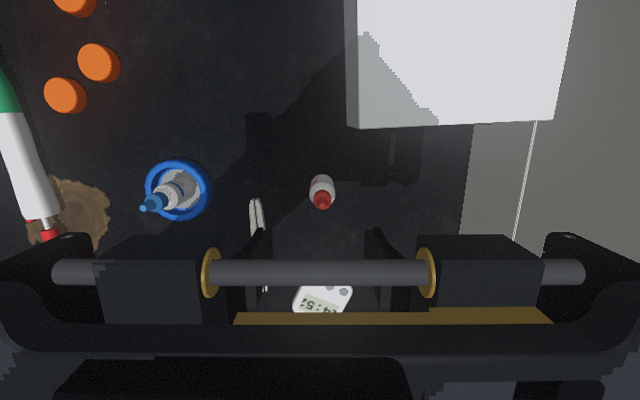

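The red cap is at (322,200), close to the finger line, and the white box's edge is at about row 128. I'll check the camera mount's clearance to the box before descending.

Run:
```python
from h import *
ci=ctrl.camera_info("wrist");print(-np.array(ci["R"]).T@ci["t"],ctrl.get_state()["position"],plane(ci,(348,126),.104),plane(ci,(553,119),.104))
```

```text
[0.59980884 0.31586935 0.31371567] [0.59832666 0.24095108 0.15216514] [0.6211229  0.31001229 0.104     ] [0.76656498 0.31555224 0.104     ]
```

```bash
python3 -m handwheel '[[0.056,0.001,0.004,0.03,0,0,0],[0.056,0,0,0.035,0,0,0],[0.056,0,0,0.03,0,0,0],[0.056,0,0,0.02,0,0,0],[0.056,0,0,0.012,0,0,0],[0.056,0,0,0.008,0,0,0],[0.056,0,0,0,0,0,0],[0.056,0,0,0,0,0,0]]'
```

```text
time: 13.72
position: [0.603, 0.2423, 0.0179]
tool_rot: [2.219, 2.223, 0.002]
ft_force: [0.1, 0.1, 0.4]
grip_width: 0.644
grip_force: 0.0
```

```bash
python3 -m handwheel '[[0.015,0,0,0,0,0,0],[0.015,0,0,0,0,0,0],[0.015,0,0,0,0,0,0],[0.015,0,0,0,0,0,0],[0.015,0,0,0,0,0,0],[0.015,0,0,0,0,0,0]]' 12
```

```text
time: 14.48
position: [0.6025, 0.2419, 0.0171]
tool_rot: [2.219, 2.224, -0.0]
ft_force: [-0.1, 0.5, 0.5]
grip_width: 0.282
grip_force: 12.0
```

```bash
python3 -m handwheel '[[0.015,0,0,-0.02,0,0,0],[0.015,0,0,-0.04,0,0,0],[0.015,0,0,-0.04,0,0,0],[0.015,0,0,-0.03,0,0,0],[0.015,0,0,0,0,0,0]]'
python3 -m handwheel '[[0.015,0,0,0,0,0,10],[0.015,0,0,0,0,0,10],[0.015,0,0,0,0,0,10],[0.015,0,0,0,0,0,10],[0.015,0,0,0,0,0,10],[0.015,0,0,0,0,0,10],[0.015,0,0,0,0,0,10],[0.015,0,0,0,0,0,10],[0.015,0,0,0,0,0,10],[0.015,0,0,0,0,0,0],[0.015,0,0,0,0,0,0]]'
```

```text
time: 15.1
position: [0.604, 0.2434, 0.1512]
tool_rot: [2.217, 2.222, 0.009]
ft_force: [0.8, 0.7, -1.4]
grip_width: 0.284
grip_force: 12.0
time: 16.48
position: [0.6022, 0.242, 0.1466]
tool_rot: [3.141, 0.008, -0.001]
ft_force: [-0.1, -0.4, -0.6]
grip_width: 0.283
grip_force: 12.0
```

```bash
python3 -m handwheel '[[0.015,-0.008,0.025,0,0,0,0],[0.015,0,0.04,0,0,0,0],[0.015,0,0.05,0,0,0,0],[0.015,0,0.05,0,0,0,0],[0.015,0,0.05,0,0,0,0],[0.015,0,0.05,0,0,0,0],[0.015,0,0.03,0,0,0,0],[0.015,0,0.014,0,0,0,0],[0.015,0,0,0,0,0,0],[0.015,0,0,0,0,0,0]]'
python3 - <<'E'
from h import *
ci=ctrl.camera_info("wrist");p,d=ctrl.get_image("wrist")
for c in HUE:
    for q,ce,m in blobs(p,c,100): print(c,q,ce,plane(ci,ce,.06).round(4),plane(ci,ce,.012).round(4))
E
```

```text
time: 17.73
position: [0.5952, -0.0646, 0.1471]
tool_rot: [-3.14, -0.008, -0.0]
ft_force: [0.5, 0.7, 0.2]
grip_width: 0.288
grip_force: 12.0
red [289, 159, 65, 62, 1776] [321.2, 189.4] [ 0.6099 -0.0669  0.06  ] [ 0.598  -0.0676  0.012 ]
red [301, 286, 35, 24, 493] [317.9, 294.7] [ 0.5025 -0.0646  0.06  ] [ 0.47   -0.0648  0.012 ]
yellow [256, 248, 12, 50, 315] [260.4, 273.5] [ 0.5257 -0.0088  0.06  ] [0.4977 0.0018 0.012 ]
yellow [368, 248, 13, 51, 316] [375.5, 273.9] [ 0.5259 -0.1203  0.06  ] [ 0.4979 -0.1312  0.012 ]
yellow [173, 307, 321, 18, 4269] [341.3, 317.1] [ 0.4765 -0.0885  0.06  ] [ 0.4389 -0.0933  0.012 ]
```

```bash
python3 -m handwheel '[[0.015,0,0.003,0.03,0,0,0],[0.015,0,0,0.03,0,0,0],[0.015,0,0,0.025,0,0,0],[0.015,0,0,0.015,0,0,0],[0.015,0,0,0.01,0,0,0],[0.015,0,0,0.007,0,0,0],[0.015,0,0,0.004,0,0,0],[0.015,0,0,0.002,0,0,0],[0.015,0,0,0,0,0,0],[0.015,0,0,0,0,0,0],[0.015,0,0,0,0,0,0]]'
```

```text
time: 19.15
position: [0.5953, -0.0702, 0.0243]
tool_rot: [3.141, 0.003, 0.001]
ft_force: [-0.0, 0.4, -0.4]
grip_width: 0.287
grip_force: 12.0
```

```bash
python3 -m handwheel '[[0.015,0,-0.002,0.001,0,0,0],[0.015,0,0,0,0,0,0],[0.015,0,0,0,0,0,0]]';python3 -m handwheel '[[0.015,0,0,0.001,0,0,0],[0.015,0,0,0,0,0,0],[0.015,0,0,0,0,0,0]]'
```

```text
time: 19.52
position: [0.5951, -0.068, 0.023]
tool_rot: [3.142, 0.003, 0.0]
ft_force: [-0.4, -1.0, 0.3]
grip_width: 0.287
grip_force: 12.0
time: 19.9
position: [0.5951, -0.0681, 0.022]
tool_rot: [3.141, 0.003, 0.0]
ft_force: [-0.1, -0.4, 0.2]
grip_width: 0.28
grip_force: 12.0
```

```bash
python3 -m handwheel '[[0.015,0,0,0.0006,0,0,0],[0.015,0,0,0,0,0,0],[0.015,0,0,0,0,0,0]]'
```

```text
time: 20.27
position: [0.5953, -0.0681, 0.0219]
tool_rot: [3.141, 0.003, 0.0]
ft_force: [-2.1, 0.4, 5.9]
grip_width: 0.286
grip_force: 12.0
```

```bash
python3 -m handwheel '[[0.03,0,0,-0.0003,0,0,0],[0.035,0,0,0,0,0,0],[0.05,0,0,0,0,0,0],[0.05,0,0,0,0,0,0],[0.05,0,0,-0.01,0,0,0],[0.05,0,0,-0.03,0,0,0],[0.05,0,0,-0.04,0,0,0],[0.05,0,0,-0.05,0,0,0],[0.05,0,0,0,0,0,0]]'
python3 -m handwheel '[[0.056,-0.025,0,0,0,0,0],[0.056,-0.045,0,0,0,0,0],[0.056,-0.045,0,0,0,0,0],[0.056,-0.025,0,0,0,0,0],[0.056,-0.012,0,0,0,0,0],[0.056,0,0,0,0,0,0],[0.056,0,0,0,0,0,0]]'
python3 - <<'E'
from h import *
ci=ctrl.camera_info("wrist");p,d=ctrl.get_image("wrist");cv2.imwrite("pics/w4.png",p)
for c in HUE:
    for q,ce,m in blobs(p,c,100): print(c,q,ce,plane(ci,ce,.06).round(4),plane(ci,ce,.012).round(4))
print(ctrl.get_state()["joint_positions"])
E
```

```text
time: 21.4
position: [0.5985, -0.0678, 0.1573]
tool_rot: [3.14, 0.003, 0.015]
ft_force: [-0.2, 0.3, -0.2]
grip_width: 0.575
grip_force: 0.0
time: 22.28
position: [0.4441, -0.0682, 0.1519]
tool_rot: [-3.141, -0.004, -0.001]
ft_force: [1.1, -0.5, -0.6]
grip_width: 0.642
grip_force: 0.0
blue [2, 156, 72, 63, 1980] [42.7, 185.6] [0.4607 0.184  0.06  ] [0.4495 0.2316 0.012 ]
blue [598, 237, 42, 10, 106] [619.2, 241.2] [ 0.4068 -0.3607  0.06  ] [ 0.3854 -0.4162  0.012 ]
red [282, 0, 73, 75, 2870] [317.9, 32.4] [ 0.5853 -0.0674  0.06  ] [ 0.5976 -0.0674  0.012 ]
yellow [146, 140, 69, 64, 2180] [178.7, 171.2] [0.4741 0.0566 0.06  ] [0.4654 0.08   0.012 ]
yellow [308, 193, 17, 20, 283] [315.8, 202.6] [ 0.4452 -0.0658  0.06  ] [ 0.4311 -0.0655  0.012 ]
yellow [201, 247, 20, 51, 499] [208.6, 272.1] [0.3734 0.0399 0.06  ] [0.3457 0.0602 0.012 ]
yellow [416, 248, 20, 50, 482] [427.2, 272.4] [ 0.3736 -0.1759  0.06  ] [ 0.3459 -0.1964  0.012 ]
yellow [233, 307, 321, 18, 4336] [400.3, 316.9] [ 0.3219 -0.1535  0.06  ] [ 0.2844 -0.1698  0.012 ]
[ 0.74464462 -0.04209695 -0.62976581  1.99822813 -0.02760962  1.17696607
 -1.44229572]
```

View pics/w4.png

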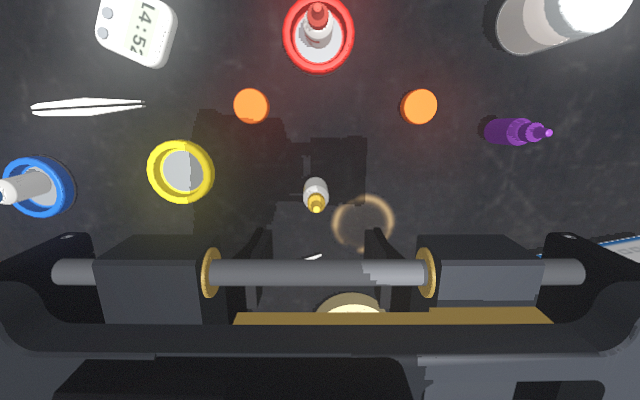

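Red stands upright in its stand at (318,35), and the yellow bottle is at (316,195), directly below the gripper.

```bash
python3 -m handwheel '[[0.056,0,-0.002,0.03,0,0,0],[0.056,0,0,0.035,0,0,0],[0.056,0,0,0.03,0,0,0],[0.056,0,0,0.02,0,0,0],[0.056,0,0,0.012,0,0,0],[0.056,0,0,0.008,0,0,0],[0.056,0,0,0,0,0,0],[0.056,0,0,0,0,0,0]]'
```

```text
time: 23.32
position: [0.4438, -0.0665, 0.0174]
tool_rot: [3.141, 0.003, 0.002]
ft_force: [0.2, -0.6, -0.1]
grip_width: 0.643
grip_force: 0.0
```

```bash
python3 -m handwheel '[[0.015,0,0,0,0,0,0],[0.015,0,0,0,0,0,0],[0.015,0,0,0,0,0,0],[0.015,0,0,0,0,0,0],[0.015,0,0,0,0,0,0],[0.015,0,0,0,0,0,0]]' 12
python3 -m handwheel '[[0.015,0,0,-0.02,0,0,0],[0.015,0,0,-0.04,0,0,0],[0.015,0,0,-0.04,0,0,0],[0.015,0,0,-0.03,0,0,0],[0.015,0,0,0,0,0,0],[0.015,0,0,0,0,0,0]]'
```

```text
time: 24.08
position: [0.4432, -0.0664, 0.0168]
tool_rot: [3.141, 0.003, 0.0]
ft_force: [-0.2, -0.1, 1.0]
grip_width: 0.285
grip_force: 12.0
time: 24.82
position: [0.4424, -0.0663, 0.1458]
tool_rot: [-3.141, -0.003, 0.002]
ft_force: [-0.2, 0.4, -0.1]
grip_width: 0.286
grip_force: 12.0
```

```bash
python3 -m handwheel '[[0.015,0.004,-0.02,0,0,0,0],[0.015,0.005,-0.035,0,0,0,0],[0.015,0.005,-0.04,0,0,0,0],[0.015,0.005,-0.03,0,0,0,0],[0.015,0.002,-0.02,0,0,0,0],[0.015,0,0,0,0,0,0],[0.015,0,0,0,0,0,0],[0.015,0,0,0,0,0,0]]'
python3 - <<'E'
from h import *
ci=ctrl.camera_info("wrist");p,d=ctrl.get_image("wrist")
for c in HUE:
    for q,ce,m in blobs(p,c,300): print(c,q,ce,plane(ci,ce,.012).round(4))
E
```

```text
time: 25.82
position: [0.4636, 0.0773, 0.1463]
tool_rot: [3.141, 0.0, -0.001]
ft_force: [0.3, -0.2, 0.2]
grip_width: 0.287
grip_force: 12.0
blue [122, 174, 80, 64, 2147] [164.5, 207.1] [0.4469 0.2432 0.012 ]
red [433, 15, 92, 80, 3030] [475.3, 53.5] [ 0.5982 -0.0704  0.012 ]
yellow [284, 158, 66, 63, 1771] [316.1, 189.6] [0.4663 0.0796 0.012 ]
yellow [256, 248, 13, 51, 320] [261.0, 272.6] [0.3679 0.1431 0.012 ]
yellow [302, 286, 35, 26, 537] [319.6, 295.2] [0.338  0.0756 0.012 ]
yellow [173, 308, 320, 17, 4313] [341.2, 317.1] [0.3075 0.0494 0.012 ]
```

Well centred (+1 mm x, +2 mm y). Lowering.

```bash
python3 -m handwheel '[[0.015,0.001,-0.002,0.03,0,0,0],[0.015,0,0,0.03,0,0,0],[0.015,0,0,0.025,0,0,0],[0.015,0,0,0.015,0,0,0],[0.015,0,0,0.01,0,0,0],[0.015,0,0,0.007,0,0,0],[0.015,0,0,0.004,0,0,0],[0.015,0,0,0.001,0,0,0],[0.015,0,0,0,0,0,0],[0.015,0,0,0,0,0,0],[0.015,0,0,0,0,0,0]]'
```

```text
time: 27.25
position: [0.465, 0.0807, 0.0249]
tool_rot: [3.141, 0.003, 0.001]
ft_force: [-0.6, 0.3, 1.1]
grip_width: 0.289
grip_force: 12.0
```

```bash
python3 -m handwheel '[[0.015,0,0,0.001,0,0,0],[0.015,0,0,0,0,0,0],[0.015,0,0,0,0,0,0]]'
```

```text
time: 27.62
position: [0.4648, 0.0807, 0.0237]
tool_rot: [3.142, 0.003, -0.0]
ft_force: [-0.3, 0.7, -0.2]
grip_width: 0.289
grip_force: 12.0
```

```bash
python3 -m handwheel '[[0.015,0,0,0.001,0,0,0],[0.015,0,0,0,0,0,0],[0.015,0,0,0,0,0,0]]';python3 -m handwheel '[[0.015,0,0,0.0007,0,0,0],[0.015,0,0,0,0,0,0],[0.015,0,0,0,0,0,0]]'
```

```text
time: 28.0
position: [0.4648, 0.0807, 0.0227]
tool_rot: [3.142, 0.003, -0.0]
ft_force: [0.4, 0.0, -0.5]
grip_width: 0.288
grip_force: 12.0
time: 28.38
position: [0.4648, 0.0807, 0.022]
tool_rot: [3.142, 0.003, -0.0]
ft_force: [-0.4, 0.8, -0.4]
grip_width: 0.284
grip_force: 12.0
```

```bash
python3 -m handwheel '[[0.015,0,0,0.0006,0,0,0],[0.015,0,0,0,0,0,0],[0.015,0,0,0,0,0,0]]'
```

```text
time: 28.75
position: [0.465, 0.0807, 0.0218]
tool_rot: [3.141, 0.003, 0.0]
ft_force: [-2.1, -0.8, 5.8]
grip_width: 0.285
grip_force: 12.0
```

```bash
python3 -m handwheel '[[0.03,0,0,-0.0003,0,0,0],[0.035,0,0,0,0,0,0],[0.05,0,0,0,0,0,0],[0.05,0,0,0,0,0,0],[0.05,0,0,-0.01,0,0,0],[0.05,0,0,-0.03,0,0,0],[0.05,0,0,-0.04,0,0,0],[0.05,0,0,-0.05,0,0,0],[0.05,0,0,-0.05,0,0,0],[0.05,0,0,0,0,0,0],[0.05,0,0,0,0,0,0]]'
python3 - <<'E'
from h import *
p,d=ctrl.get_image("side");cv2.imwrite("pics/s9.png",cv2.resize(p[160:320,180:460],None,fx=2.8,fy=2.8))
E
```

```text
time: 30.12
position: [0.4646, 0.0806, 0.2017]
tool_rot: [3.141, 0.003, 0.0]
ft_force: [-1.1, -0.4, -0.7]
grip_width: 0.576
grip_force: 0.0
```

View pics/s9.png

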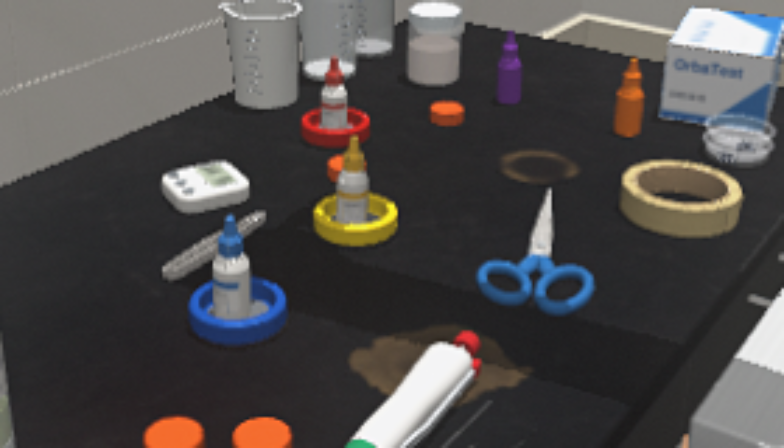

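The crop shows all three bottles upright in their stands: blue (232,270), red (334,100) and yellow (352,185). The timer and jar haven't moved.

```bash
python3 -c "
from bench import ctrl;print(ctrl.close_job())"
```

```text
the job is handed in; nothing more can be done
None
```

The blue, red and yellow bottles were set down gently in that order, each upright on the floor of its own colour stand, with nothing else disturbed; I handed the job in at about 30 s.

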